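# Index the press carriage out and load its nest

### The arm

A 6-joint arm with a two-finger parallel gripper is mounted at the origin on the work surface. World frame = base frame: x ahead of the robot, y to its left, z up, the work surface at z = 0. Lengths are in m, angles in rad, forces in N, time in s.
With the tool pointing down it reaches from about 0.3 to 0.85 m from the base axis. Payload 4.2 kg.
Tool frame: the origin (TCP) lies on the centre line of the jaws, within the pads' length; the fingertips stand 11 mm ahead of it and the grasp point (between the pads) lies 8 mm behind it; z points along the fingers, x is the direction in which the jaws open and shut, and the axes are right-handed (so a half turn about z gives the same grasp; the last joint's range is limited). The gripper opens to 91 mm and grips with 3 to 60 N. Pads are 32 mm wide; open, the fingers measure 118 mm over their backs; the gripper's body (76 mm by 178 mm) begins 60 mm behind the grasp point.
Start: joints at [1.237, 0.32, 1.565, -0, 1.257, -0.02], TCP at [0.177, 0.547, 0.225] pointing down, gripper open.
Joint ranges: [-3.11, 3.11], [-0.84, 2.01], [0.21, 2.61], [-1.34, 4.49], [0.05, 2.63], [-2.56, 2.56]. Speed limits (rad/s): [2.57, 2.57, 3.14, 3.14, 3.14, 3.14].

### API

Orientations are given as a unit quaternion [w, x, y, z].
In Python, from station import observe, cams, workorder gives the robot as it stands.
- The arm moves only by the tool drive_tool, never from a script. Its arguments are lists of equal length, an entry for each row: "linear": the shift along the tool's x, y, z in mm, a list of three; "turn": the turn about the tool's z in rad; "grip": the opening, from 0 (shut) to 1 (fully open). A call has 1 to 20 rows; each row is the pose to reach, as a shift and turn from the pose commanded when the call began, along the tool's axes at that moment; what a row does not reach only later rows make up. A row lasts 1/12 s, in which the tool goes at most 41.7 mm and 7.16 degrees, less where a joint would pass 70% of its speed; a pose out of reach is approached as far as the arm can. A call with a gripper value outside its range is refused whole. The fingers move at their own pace and stop on an object; the grip force is fixed at half the most. Time passes only in rows, so rows that repeat a pose let the fingers close. It gives the time, the measured TCP pose, the force and the opening at its end, in the units of the state.
- observe(): the state, without advancing time (a new reading comes with each control period).
- cams.camera(name): name is "scene" or "side" or "wrist"; returns a dict with "img" (384x512x3 uint8, red, green, blue), "z_map" (384x512 float32, m along the optical axis (not along the pixel's ray), 0 where there is no reading), "fx", "fy", "cx", "cy" (pixels), "extrinsics" (4x4, takes a point from world to camera coordinates). Camera axes: x right, y up, looking along -z (the intrinsics and any distortion apply to the point x, -y, -z); pixel columns grow to the right and rows downward; lengths in m; the calibration is good to about 2 mm. A picture is of the moment at which its call begins.
- workorder.close_job(): hands the job in, once; it reports no verdict.
The state is a dict: "time_s": time; "q": joint angles; "qvel": joint speeds; "effort": joint torques, N m; "position": TCP position; "tool_rot": TCP orientation; "contact_force": force on the tool from outside, world axes, zero at the start; "moment": the same for the moment, N m; "gripper_width": finger opening in m.
Only numpy, scipy, OpenCV 4.12 (cv2) and the standard library are available. Lean on these libraries where they do the work, as an engineer would, in place of code of your own. Each camera call takes 0.05 s, during which the arm holds its last target.

### The job

The carriage of the indexing slide is parked under the press head. Pull up its plunger knob, slide the carriage out to the notch of the other index block and let the plunger drop fully into that notch. Then lower the round-headed steel hub, without dropping it, spigot down into the round nest on the carriage until its flange rests on the nest, and leave everything else on the bench where it is.

Things in the scene. Friction and masses are not known exactly. Their poses are not given: they have to be found in the camera images.
- slide_base: Fixed black base plate, 130 (x) by 480 (y -260 to 220) by 15 mm, with two rails. Origin on the bench, under the plunger's start place; +y is the way the carriage slides out, z up. On it: a steel start block (notch at y 0, like the other block) and, on a post (y -255 to -225), a press head: 38 mm cylinder at y -130, ram underside 145 mm, arm top 230 mm and cap 252 mm above the bench.
- index_block: Fixed steel index block on the base's centre line, 110 to 160 mm out (+y) from the start notch: 30 (x) by 54 (y) by 20 mm, top 35 mm above the bench, with a notch 14 mm wide in y cut across its middle. Origin under its centre, 15 mm above the bench; axes as the base's.
- notch (a point): Centre of the mouth of the index block's notch, at the block's top, 35 mm above the bench: where the plunger pin must go.
- carriage (a joint): Carriage travel in m: 0 parked under the press head, locked by the plunger in the start notch; grows along the base's +y; stops at 0.19. About 2 N of friction. The carriage is a black plate 104 by 140 mm, top 49 mm above the bench, with an aluminium bracket 34 mm wide (top 61 mm above the bench) at its +y end that carries the plunger.
- plunger (a joint): Plunger height in m: 0 fully down, pin 12 mm below the blocks' tops; 0.018 fully pulled up. A spring pushes it down, 6 N at 0, 11 N at the top. It must be up more than 0.012 for the pin to pass over a block. Between the blocks nothing is under the pin: let go there it drops, and the pin then runs against the side of the next block.
- knob (a point): Middle of the plunger's black round knob, on its vertical axis; moves with it; 99 mm above the bench when down. Knob 30 mm diameter, 25 mm high (12 mm above, 13 mm below this point), on a 20 mm steel barrel, free all round; the bracket's top is 38 mm below this point when down. The pin is on the same axis, its tip 76 mm lower.
- pin (a point): Lowest point of the plunger's round-ended 10 mm steel pin, on the knob's axis, 23 mm above the bench when down.
- nest (a point): Centre of the mouth of the round nest hole, at the top of the black 75 by 75 by 30 mm nest block on the carriage, 79 mm above the bench; moves with the carriage, 130 mm behind the knob (towards the base's -y). Hole 39 mm diameter, 26 mm deep, vertical.
- hub: Loose steel hub with a ROUND head, upright on the bench, 0.2 to 0.42 kg, 66 mm high. From the bottom: chamfered spigot 36 mm diameter, 22 mm high; flange 46 mm diameter, 6 mm thick; plain head 28 mm diameter, 38 mm high (28 to 66 mm), to grip. Origin at the centre of its underside, z up its axis. Seated, its flange rests on the nest and its origin is 22 mm below the nest's mouth.
- square_plug: Bystander: loose steel plug like the hub but with a SQUARE head 26 by 26 mm, 66 mm high. Origin at the centre of its underside.
- collar: Bystander: loose steel collar (plain ring), 46 mm outside, 30 mm inside, 34 mm high. Origin at the centre of its underside.
- wrench: Bystander: steel wrench 170 mm long, lying on the bench. Origin under its middle.
- screwdriver: Bystander: screwdriver with a black handle lying on the bench. Origin under its middle.
- oil_bottle: Bystander: white plastic bottle, 52 mm diameter, 130 mm high, black cap. Origin at the centre of its underside.
- screw_bin: Bystander: open grey plastic bin, 90 by 120 by 60 mm. Origin at the centre of its underside.
- vee_block: Bystander: black steel block 50 by 70 by 45 mm with a 30 mm groove in its top. Origin at the centre of its underside.
There are look-alikes about, which are no part of the job. Leave any green, red or turquoise look-alike of the hub alone.

How it is judged:
By the outcome, as a careful person would: the job done as asked, in the order asked, and still so for the second after the job is handed in, with the robot touching nothing.
It also fails if it takes over 64 s, if anything falls off the work surface, if the arm or the gripper's body presses on something with over 40 N, if the wrist force passes 120 N, or if a joint passes its speed limit or range.

## Working session

There is one attempt and no reset: what is moved stays moved. The work goes in short steps, Python scripts to look and compute and a tool call to move; the robot and the scene stay as the last step left them, time stands still between calls to the robot, and variables do not carry over. Pictures are saved under pics/ and viewed, and the job is handed in when it is done.

Besides the shell and the picture viewer there is one more tool, called after "Request:" in YAML: its name, and indented under it one key for each argument. drive_tool: Moves the arm, as the interface text tells. Its arguments: {"type":"object","properties":{"linear":{"type":"array"},"turn":{"type":"array"},"grip":{"type":"array"}},"required":["linear","turn","grip"]}

```bash
mkdir -p pics; ls
cat > h.py <<'E'
import numpy as np, cv2
from station import observe, cams, workorder
def snap(n,tag):
    c=cams.camera(n); np.savez(f'{tag}.npz',**{k:np.asarray(v) for k,v in c.items()})
    cv2.imwrite(f'pics/{tag}.png',c['img'][:,:,::-1]); return c
def load(tag):
    d=np.load(f'{tag}.npz'); return {k:(d[k] if d[k].ndim else d[k].item()) for k in d}
def ray(c,u,v):
    E=c['extrinsics'];R=E[:3,:3];t=E[:3,3]
    d=np.array([(u-c['cx'])/c['fx'],-(v-c['cy'])/c['fy'],-1.0])
    return -R.T@t, R.T@d
def onplane(c,u,v,z):
    o,d=ray(c,u,v); s=(z-o[2])/d[2]; return o+s*d
def depthpt(c,u,v):
    o,d=ray(c,u,v); return o+d*c['z_map'][int(round(v)),int(round(u))]
def proj(c,p):
    E=c['extrinsics'];q=E[:3,:3]@np.asarray(p)+E[:3,3]
    return c['cx']+c['fx']*q[0]/-q[2], c['cy']-c['fy']*q[1]/-q[2]
E
python3 - <<'E'
from h import *
print(observe())
for n in ['scene','side','wrist']:
    c=snap(n,n+'0'); print({k:v for k,v in c.items() if k not in('img','z_map')})
E
```

```text
pics
{'time_s': 0.0, 'q': array([ 1.23701570e+00,  3.20279382e-01,  1.56564258e+00,  2.18094435e-05,
        1.25737976e+00, -1.99782735e-02]), 'qvel': array([-0.00168306,  0.00034327, -0.00089906,  0.00233355,  0.00088066,
       -0.00049246]), 'effort': array([-7.27859588e-04, -4.12471819e+01, -2.31971955e+01,  7.28625432e-02,
        4.57001023e-02, -1.29294499e-04]), 'position': array([0.17731762, 0.54648599, 0.22414159]), 'tool_rot': array([ 4.79986944e-04,  8.08913773e-01,  5.87926677e-01, -7.07068911e-04]), 'contact_force': array([ 0.59862872, -0.14325088, -0.47337703]), 'moment': array([ 0.00973832, -0.02920503, -0.04645801]), 'gripper_width': 0.0912875296678612}
{'fx': 352.949380558723, 'fy': 352.949380558723, 'cx': 253.89469623649234, 'cy': 191.5357494660107, 'extrinsics': array([[-0.2377258 ,  0.97130926, -0.00668998,  0.13251598],
       [-0.78113016, -0.18707707,  0.59568267,  0.39530318],
       [ 0.57734055,  0.14683489,  0.80319201, -1.53035032],
       [ 0.        ,  0.        ,  0.        ,  1.        ]])}
{'fx': 390.03923508493375, 'fy': 390.03923508493375, 'cx': 263.3562691051479, 'cy': 193.67425762218303, 'extrinsics': array([[-0.99736348, -0.07159013,  0.01187218,  0.5323373 ],
       [ 0.04615205, -0.49951044,  0.86507763, -0.09350371],
       [-0.05600074,  0.86334476,  0.5014975 , -1.09771298],
       [ 0.        ,  0.        ,  0.        ,  1.        ]])}
{'fx': 335.9724620307271, 'fy': 335.9724620307271, 'cx': 255.37851035631817, 'cy': 195.3878183784124, 'extrinsics': array([[ 0.30705121,  0.95169203, -0.00135858, -0.5734618 ],
       [-0.90950539,  0.29301931, -0.29485525,  0.03481168],
       [-0.2802133 ,  0.0917713 ,  0.95554096, -0.39292066],
       [ 0.        ,  0.        ,  0.        ,  1.        ]])}
```

View pics/scene0.png

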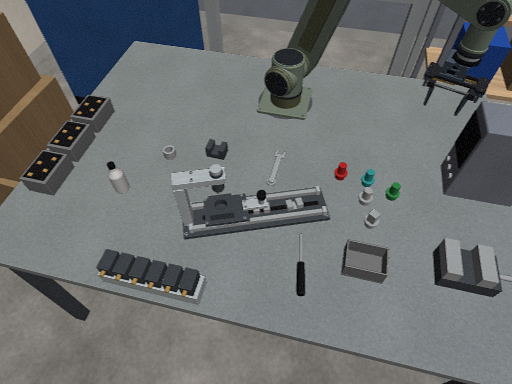

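View pics/side0.png

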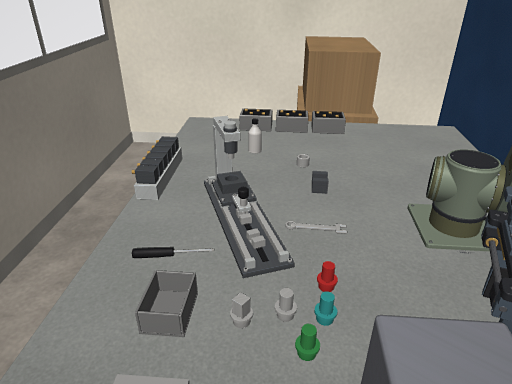

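View pics/wrist0.png

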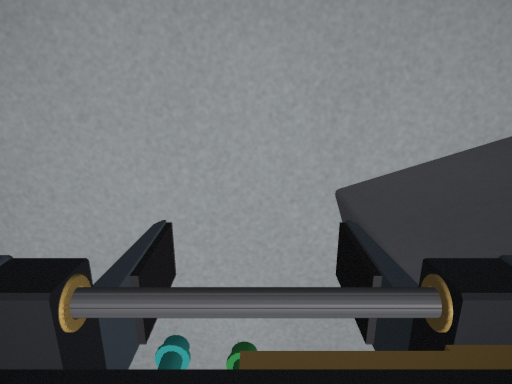

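Run:
```python
from h import *
for t,(a,b,x,y) in {'scene0':(165,150,330,240),'side0':(195,110,345,335)}.items():
    c=load(t); im=c['img'][b:y,a:x,::-1]
    f=min(800/(x-a),600/(y-b)); cv2.imwrite(f'pics/{t}_z.png',cv2.resize(im,None,fx=f,fy=f,interpolation=cv2.INTER_CUBIC)); print(t,f)
c=load('scene0'); im=c['img'][150:240,330:420,::-1]; cv2.imwrite('pics/hub_z.png',cv2.resize(im,None,fx=6,fy=6,interpolation=cv2.INTER_CUBIC))
c=load('side0'); im=c['img'][250:370,210:350,::-1]; cv2.imwrite('pics/hubside_z.png',cv2.resize(im,None,fx=5,fy=5,interpolation=cv2.INTER_CUBIC))
```

```text
scene0 4.848484848484849
side0 2.6666666666666665
```

View pics/scene0_z.png

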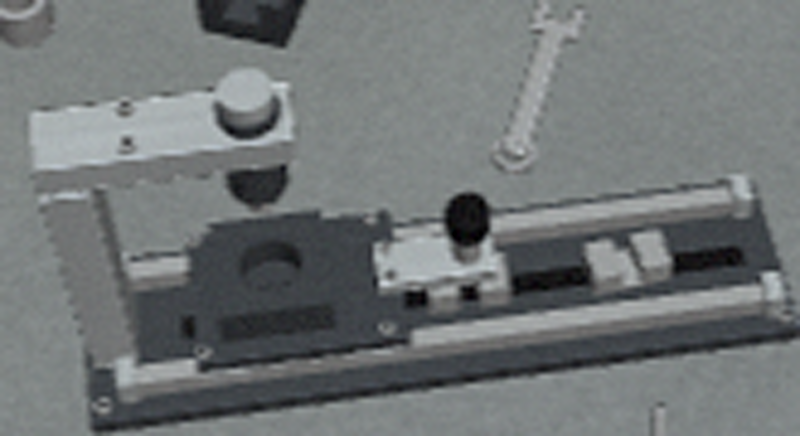

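View pics/side0_z.png

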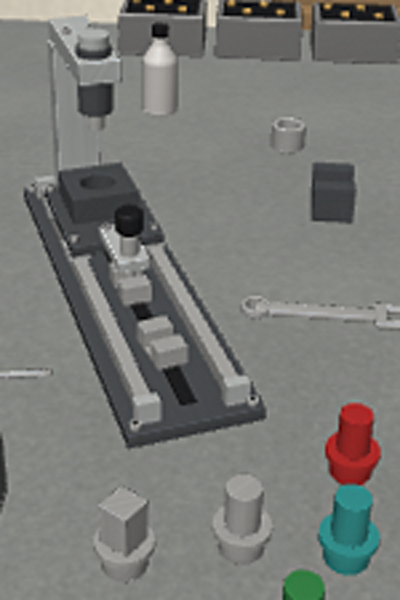

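View pics/hub_z.png

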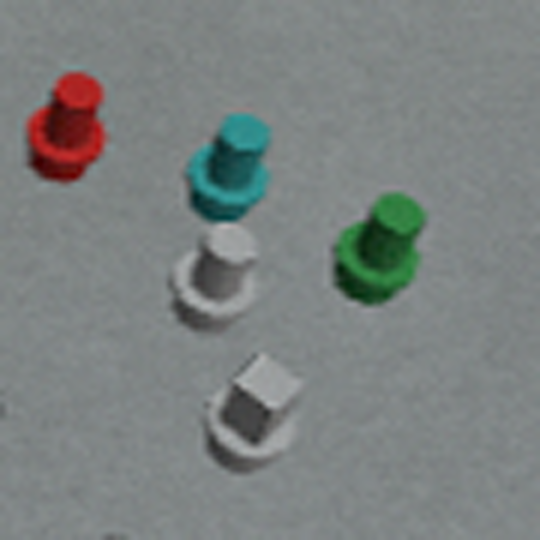

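View pics/hubside_z.png

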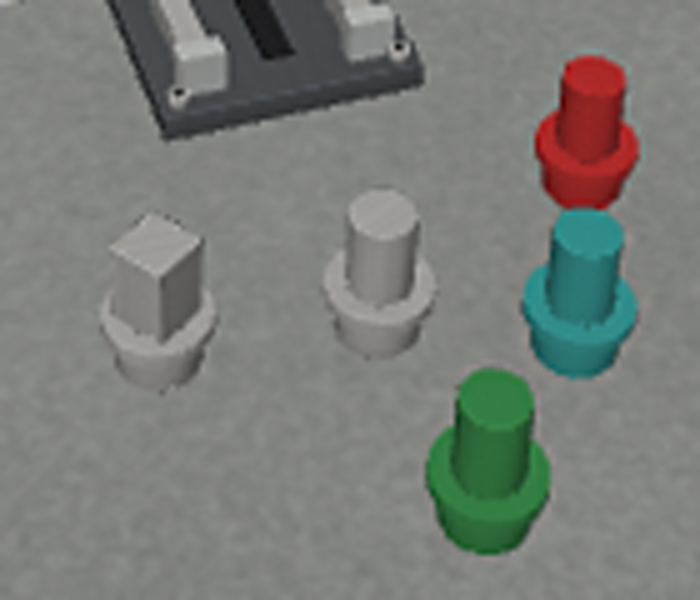

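Run:
```python
from h import *
S=load('scene0');D=load('side0')
def blob(c,box,f):
    x0,y0,x1,y1=box; g=c['img'][y0:y1,x0:x1].astype(int); m=f(g).astype(np.uint8)
    n,l,s,ce=cv2.connectedComponentsWithStats(m,connectivity=4); i=1+np.argmax(s[1:,4]); return ce[i]+[x0,y0], s[i]
def tri(a,b):
    o1,d1=a;o2,d2=b; A=np.stack([d1,-d2],1); s=np.linalg.lstsq(A,o2-o1,rcond=None)[0]
    p,q=o1+s[0]*d1,o2+s[1]*d2; return (p+q)/2, np.linalg.norm(p-q)
ks,a=blob(S,(252,186,272,203),lambda g:g.max(2)<50); kd,b=blob(D,(232,182,256,205),lambda g:g.max(2)<50)
print('knob',ks,a,kd,b)
print(tri(ray(S,*ks),ray(D,*kd)), onplane(S,*ks,.099),onplane(D,*kd,.099))
hs,hd=(330+231/6-.5,150+243/6-.5),(210+383/5-.5,250+212/5-.5)
print('hubtop',tri(ray(S,*hs),ray(D,*hd)),onplane(S,*hs,.066),onplane(D,*hd,.066))
ns=(165+272/4.848-.5,150+264/4.848-.5); nd=(195+98/2.667-.5,110+183/2.667-.5)
print('nest',onplane(S,*ns,.079),onplane(D,*nd,.079))
# base corners
for z,p in [(.0,(95,430)),(.0,(800,338)),(.015,(755,178))]:
    print('c',onplane(S,165+p[0]/4.848-.5,150+p[1]/4.848-.5,z))
for z,p in [(0.0,(130,446)),(0.015,(265,403)),(.015,(26,188))]:
    print('d',onplane(D,195+p[0]/2.667-.5,110+p[1]/2.667-.5,z))
W=load('wrist0');E=W['extrinsics'];print('wristcam',-E[:3,:3].T@E[:3,3], 'dir',-E[2,:3])
ob=observe(); from scipy.spatial.transform import Rotation as R
q=ob['tool_rot'];print(R.from_quat([q[1],q[2],q[3],q[0]]).as_matrix())
```

```text
knob [261.01298701 194.76623377] [ 5  4  9 11 77] [243.07017544 192.25438596] [  6   4  11  13 114]
(array([0.58752122, 0.03107658, 0.09926515]), np.float64(0.00037028721211907183)) [0.58712672 0.03094167 0.099     ] [0.587687   0.03087797 0.099     ]
hubtop (array([0.46313751, 0.36232432, 0.0661162 ]), np.float64(0.00021263991196768904)) [0.46316319 0.36238737 0.066     ] [0.46305685 0.36209967 0.066     ]
nest [ 0.63742963 -0.08783376  0.079     ] [ 0.6370849  -0.08469208  0.079     ]
c [ 0.74149386 -0.18489896  0.        ]
c [5.61420693e-01 2.58672483e-01 1.11022302e-16]
c [0.44333638 0.21047468 0.015     ]
d [0.56266805 0.25304856 0.        ]
d [0.44564613 0.20288699 0.015     ]
d [ 0.74306465 -0.18315091  0.015     ]
wristcam [0.09764196 0.57161737 0.3849371 ] dir [ 0.2802133  -0.0917713  -0.95554096]
[[ 3.08731109e-01  9.51149265e-01 -4.22370492e-04]
 [ 9.51148410e-01 -3.08731398e-01 -1.27499906e-03]
 [-1.34311345e-03 -8.10514833e-06 -9.99999098e-01]]
```

Run:
```python
from h import *
S=load('scene0');D=load('side0')
k=np.array([.5875,.031]); yd=np.array([-.380,.925]); xd=np.array([.925,.380])
# sample brightness along centre line at z=.035 in both views
import sys
for n,c in (('S',S),('D',D)):
    g=cv2.cvtColor(c['img'],cv2.COLOR_RGB2GRAY).astype(np.float32)
    for xo in (-.008,0,.008):
        row=[]
        for y in np.arange(.09,.2,.004):
            p=k+y*yd+xo*xd; u,v=proj(c,[*p,.035]); row.append(int(cv2.getRectSubPix(g,(1,1),(u,v))[0,0]))
        print(n,xo,row)
for n,c,b in(('S',S,(270,185,320,215)),('D',D,(235,215,275,255))):
    im=c['img'][b[1]:b[3],b[0]:b[2],::-1]; cv2.imwrite(f'pics/blk{n}.png',cv2.resize(im,None,fx=14,fy=14,interpolation=cv2.INTER_NEAREST))
```

```text
S -0.008 [163, 161, 160, 136, 85, 69, 68, 124, 156, 159, 159, 155, 116, 72, 65, 66, 66, 67, 66, 67, 64, 66, 68, 66, 65, 65, 64, 68]
S 0 [157, 157, 158, 158, 164, 148, 84, 100, 150, 159, 158, 161, 115, 63, 68, 69, 70, 67, 68, 71, 72, 69, 70, 66, 65, 66, 63, 68]
S 0.008 [160, 159, 156, 158, 161, 163, 112, 110, 156, 160, 160, 159, 137, 43, 25, 21, 21, 17, 19, 17, 24, 21, 20, 17, 27, 55, 65, 64]
D -0.008 [160, 160, 160, 150, 124, 123, 120, 147, 157, 157, 157, 151, 135, 122, 124, 125, 124, 126, 82, 72, 72, 72, 72, 73, 73, 73, 73, 73]
D 0 [159, 156, 157, 144, 127, 121, 125, 143, 156, 156, 156, 158, 135, 120, 123, 124, 124, 115, 76, 48, 49, 49, 52, 50, 53, 52, 55, 53]
D 0.008 [160, 158, 157, 152, 131, 121, 121, 136, 153, 156, 157, 159, 146, 124, 122, 124, 125, 121, 77, 35, 27, 30, 30, 29, 29, 30, 29, 30]
```

View pics/blkS.png

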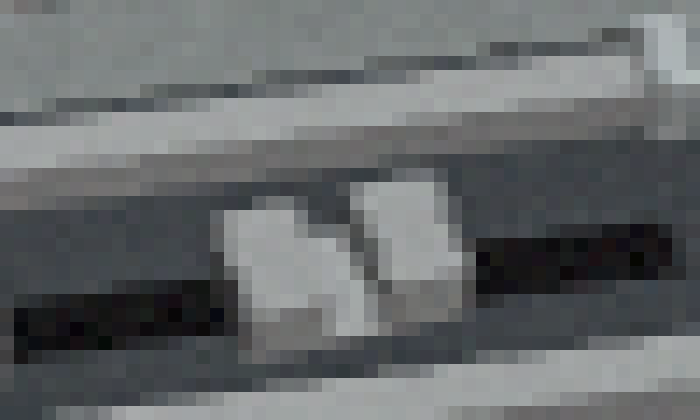

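View pics/blkD.png

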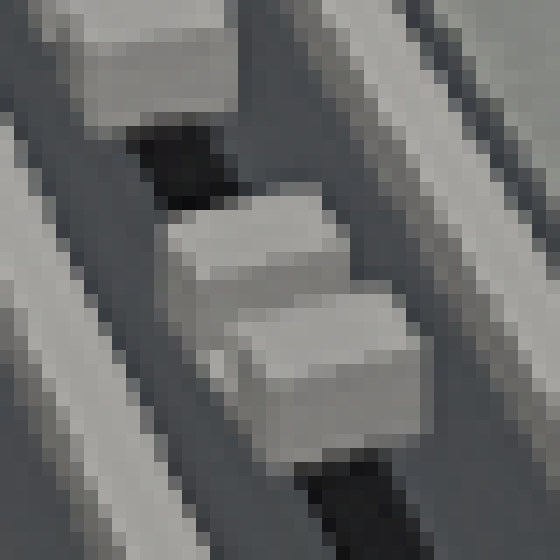

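Run:
```python
from h import *
S=load('scene0');D=load('side0')
k=np.array([.5875,.031]); yd=np.array([-.380,.925]); xd=np.array([.925,.380])
ys=np.arange(.0,.16,.001)
for n,c in (('S',S),('D',D)):
    g=cv2.cvtColor(c['img'],cv2.COLOR_RGB2GRAY).astype(np.float32)
    for xo in (-.008,-.004,0,.004,.008):
        r=np.array([cv2.getRectSubPix(g,(1,1),tuple(map(float,proj(c,[*(k+y*yd+xo*xd),.035]))))[0,0] for y in ys])
        b=r>(118 if n=='S' else 141); e=np.nonzero(np.diff(b.astype(int)))[0]
        print(n,xo,[(('+' if b[i+1] else '-')+'%.1f'%(1e3*ys[i]+.5)) for i in e])
for nm,c,pts in(('S',S,[(342,172),(369,178),(396,191)]),):
    for p in pts: print(onplane(c,*p,.05))
for t in((395-.5-0,183),): pass
print('others S tops z=.066')
for p in((330+78/6,150+91/6),(330+244/6,150+133/6),(330+398/6,150+213/6),(330+270/6,150+381/6)): print(onplane(S,p[0]-.5,p[1]-.5,.066)[:2])
```

```text
S -0.008 ['-26.5', '+84.5', '-103.5', '+117.5', '-137.5']
S -0.004 ['-26.5', '+83.5', '-109.5', '+117.5', '-137.5']
S 0 ['-10.5', '+14.5', '-27.5', '+83.5', '-112.5', '+119.5', '-137.5']
S 0.004 ['+5.5', '-8.5', '+17.5', '-26.5', '+85.5', '-113.5', '+119.5', '-137.5']
S 0.008 ['+7.5', '-26.5', '+85.5', '-113.5', '+118.5', '-139.5']
D -0.008 ['+6.5', '-26.5', '+85.5', '-103.5', '+117.5', '-136.5']
D -0.004 ['+7.5', '-26.5', '+84.5', '-103.5', '+117.5', '-137.5']
D 0 ['+7.5', '-25.5', '+85.5', '-103.5', '+117.5', '-137.5']
D 0.004 ['+5.5', '-26.5', '+86.5', '-104.5', '+118.5', '-137.5']
D 0.008 ['+6.5', '-26.5', '+85.5', '-104.5', '+118.5', '-138.5']
[0.39179074 0.27429867 0.05      ]
[0.39717901 0.36640916 0.05      ]
[0.43265636 0.45620362 0.05      ]
others S tops z=.066
[0.37231214 0.27113159]
[0.38214317 0.36557439]
[0.4207642  0.45068991]
[0.54968076 0.38666743]
```

Request:
drive_tool:
  linear:
    - [-364,550,20]
    - [-364,550,20]
    - [-364,550,20]
    - [-364,550,20]
    - [-364,550,20]
    - [-364,550,20]
    - [-364,550,20]
    - [-364,550,20]
    - [-364,550,20]
    - [-364,550,20]
    - [-364,550,20]
    - [-364,550,20]
    - [-364,550,20]
    - [-364,550,20]
    - [-364,550,20]
    - [-364,550,20]
    - [-364,550,20]
    - [-364,550,20]
    - [-364,550,20]
    - [-364,550,20]
  turn: [0.867,0.867,0.867,0.867,0.867,0.867,0.867,0.867,0.867,0.867,0.867,0.867,0.867,0.867,0.867,0.867,0.867,0.867,0.867,0.867]
  grip: [1,1,1,1,1,1,1,1,1,1,1,1,1,1,1,1,1,1,1,1]

```text
time_s: 1.82
position: [0.5874, 0.0319, 0.2048]
tool_rot: [-0.0, 0.981, 0.194, -0.0]
contact_force: [-0.1, 0.4, -0.0]
gripper_width: 0.0914
```

Run:
```python
from h import *
o=observe();print(o['position'],o['qvel'].round(3),o['q'].round(2))
W=snap('wrist','w1')
print(proj(W,[.5875,.031,.111]), proj(W,[*o['position'][:2],.111]), proj(W,[.5875-.38*.1113,.031+.925*.1113,.035]))
```

```text
[0.58742987 0.0319138  0.20481869] [ 0.009 -0.008 -0.    -0.    -0.003 -0.002] [ 0.03  0.35  1.57  0.    1.22 -0.36]
(np.float64(255.30829321825283), np.float64(201.8023677031096)) (np.float64(255.66581217304912), np.float64(200.76391257936274)) (np.float64(255.73626334118202), np.float64(60.50182771911909))
```

View pics/w1.png

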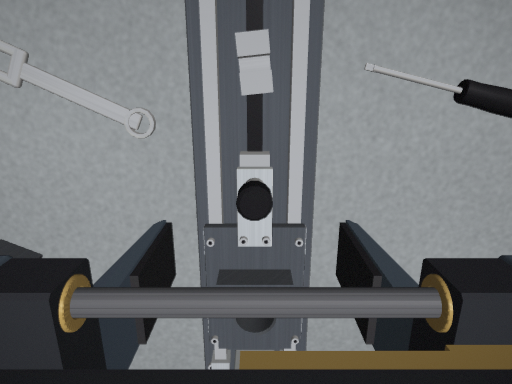

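Run:
```python
from h import *
c=load('w1')
im=c['img'][20:110,215:295,::-1]; cv2.imwrite('pics/w1z.png',cv2.resize(im,None,fx=6.5,fy=6.5,interpolation=cv2.INTER_CUBIC))
k=np.array([.5875,.031]); yd=np.array([-.380,.925]); xd=np.array([.925,.380])
ys=np.arange(.0,.16,.0005)
g=cv2.cvtColor(c['img'],cv2.COLOR_RGB2GRAY).astype(np.float32)
for xo in (-.008,-.004,0,.004,.008):
        r=np.array([cv2.getRectSubPix(g,(1,1),tuple(map(float,proj(c,[*(k+y*yd+xo*xd),.035]))))[0,0] for y in ys])
        print(xo,r[160:].astype(int)[::3])
```

```text
-0.008 [ 36 111 171 171 171 172 172 171 172 171 171 171 171 171 170 170 171 174
 175 174 173 174 170 101 143 169 169 169 169 169 169 169 169 169 168 168
 168 141  50  40  43  41  42  42  43  44  41  45  43  42  41  41  42  42]
-0.004 [ 38  76 168 171 171 171 171 171 171 171 171 171 171 170 171 169 170 173
 175 174 174 175 171 133 110 169 170 170 169 169 169 169 169 168 168 168
 169 168  64  41  42  41  42  41  41  41  41  42  42  41  41  43  41  41]
0 [ 37  44 166 172 172 171 171 171 170 171 171 171 171 171 171 170 171 173
 174 176 174 175 172 156  74 164 170 169 169 169 169 169 169 169 168 168
 168 168  96  41  41  42  43  41  42  42  42  43  44  42  42  41  41  43]
0.004 [ 38  38 141 170 171 171 171 171 171 171 171 171 171 171 170 170 170 173
 174 176 175 174 174 166  84 154 170 169 169 169 169 168 168 169 168 168
 168 168 136  43  43  42  43  42  42  42  43  42  42  44  43  44  43  43]
0.008 [ 88  87 119 170 171 172 172 171 171 171 171 171 171 171 171 171 170 172
 174 176 175 175 175 171 112 133 169 169 169 169 169 169 169 169 168 169
 168 168 156  88  82  82  82  82  82  81  81  81  80  81  80  80  80  80]
```

View pics/w1z.png

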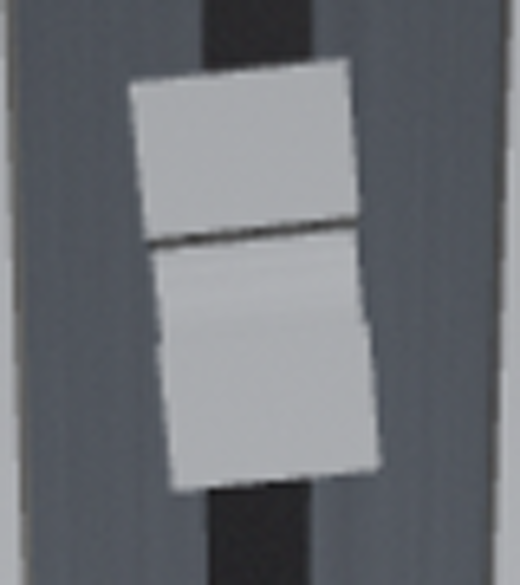

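Request:
drive_tool:
  linear:
    - [0,1,25]
    - [0,1,50]
    - [0,1,75]
    - [0,1,95]
    - [0,1,110]
    - [0,1,114]
    - [0,1,114]
    - [0,1,114]
  turn: [0,0,0,0,0,0,0,0]
  grip: [1,1,1,1,1,1,1,1]

```text
time_s: 2.53
position: [0.589, 0.0307, 0.0919]
tool_rot: [0.0, 0.981, 0.194, 0.001]
contact_force: [0.8, -0.3, -0.2]
gripper_width: 0.0909
```

Request:
drive_tool:
  linear:
    - [0,0,0]
    - [0,0,0]
    - [0,0,0]
    - [0,0,0]
    - [0,0,0]
    - [0,0,0]
    - [0,0,0]
    - [0,0,0]
    - [0,0,0]
    - [0,0,0]
  turn: [0,0,0,0,0,0,0,0,0,0]
  grip: [0.2,0.2,0.2,0.2,0.2,0.2,0.2,0.2,0.2,0.2]

```text
time_s: 3.37
position: [0.5872, 0.0294, 0.0908]
tool_rot: [0.0, 0.981, 0.194, -0.002]
contact_force: [-2.8, -1.4, 1.7]
gripper_width: 0.029
```

Request:
drive_tool:
  linear:
    - [0,0,-3]
    - [0,0,-6]
    - [0,0,-9]
    - [0,0,-12]
    - [0,0,-14]
    - [0,0,-16]
    - [0,0,-16]
    - [0,0,-16]
  turn: [0,0,0,0,0,0,0,0]
  grip: [0,0,0,0,0,0,0,0]

```text
time_s: 4.03
position: [0.5872, 0.0297, 0.1062]
tool_rot: [-0.0, 0.981, 0.194, -0.002]
contact_force: [-3.4, -4.0, -11.6]
gripper_width: 0.0288
```

Run:
```python
from h import *
o=observe();print(o['position'],o['contact_force'].round(1))
c=snap('side','d1'); snap('wrist','w2')
im=c['img'][160:260,190:300,::-1]; cv2.imwrite('pics/d1z.png',cv2.resize(im,None,fx=6,fy=6,interpolation=cv2.INTER_CUBIC))
```

```text
[0.58717169 0.02968802 0.10624594] [ -3.4  -4.  -11.6]
```

View pics/d1z.png

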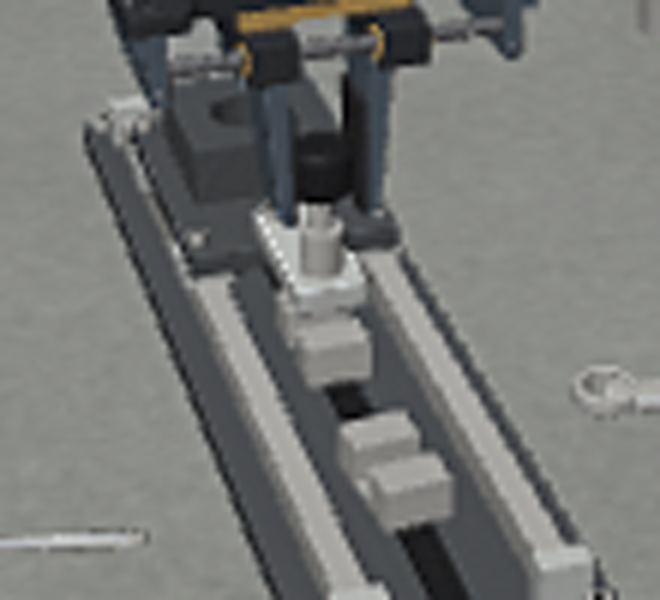

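View pics/w2.png

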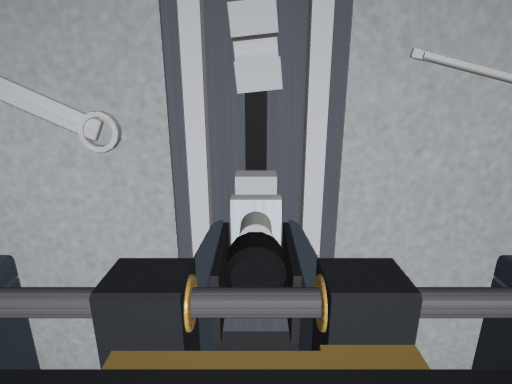

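Request:
drive_tool:
  linear:
    - [0,-4,-1]
    - [0,-12,-1]
    - [0,-20,-1]
    - [0,-28,-1]
    - [0,-36,-1]
    - [0,-44,-1]
    - [0,-52,-1]
    - [0,-60,-1]
    - [0,-68,-1]
    - [0,-76,-1]
    - [0,-84,-1]
    - [0,-92,-1]
    - [0,-100,-1]
    - [0,-106,-1]
    - [0,-110,-1]
    - [0,-111,-1]
    - [0,-111,-1]
    - [0,-111,-1]
  turn: [0,0,0,0,0,0,0,0,0,0,0,0,0,0,0,0,0,0]
  grip: [0,0,0,0,0,0,0,0,0,0,0,0,0,0,0,0,0,0]

```text
time_s: 5.63
position: [0.5445, 0.133, 0.1071]
tool_rot: [-0.001, 0.981, 0.194, -0.002]
contact_force: [-5.1, -2.0, -12.2]
gripper_width: 0.0292
```

Run:
```python
from h import *
o=observe();p=o['position'];print(p,o['contact_force'].round(1),np.hypot(p[0]-.5872,p[1]-.0297), (p[:2]-[.5872,.0297])@[-.38,.925])
c=snap('side','d2'); s=snap('scene','s2')
im=c['img'][180:280,200:310,::-1]; cv2.imwrite('pics/d2z.png',cv2.resize(im,None,fx=6,fy=6,interpolation=cv2.INTER_CUBIC))
im=s['img'][170:240,220:330,::-1]; cv2.imwrite('pics/s2z.png',cv2.resize(im,None,fx=6,fy=6,interpolation=cv2.INTER_CUBIC))
```

```text
[0.54453259 0.13297268 0.10714486] [ -5.1  -2.  -12.2] 0.11173966956264733 0.1117408423146664
```

View pics/d2z.png

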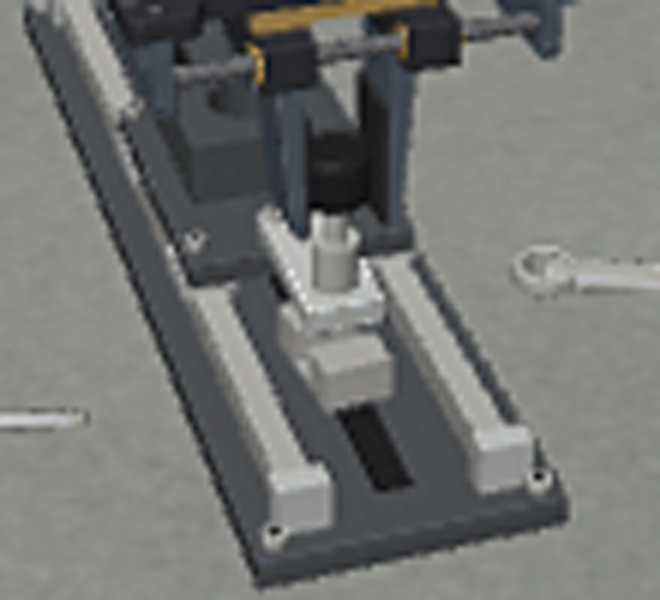

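View pics/s2z.png

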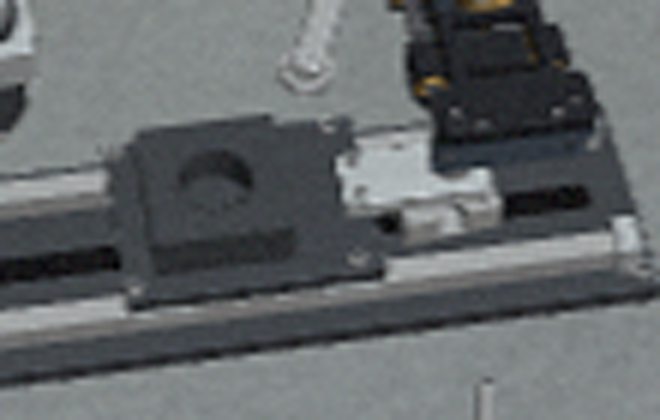

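Request:
drive_tool:
  linear:
    - [0,0,3]
    - [0,0,6]
    - [0,0,9]
    - [0,0,11]
    - [0,0,13]
    - [0,0,14]
    - [0,0,15]
    - [0,0,16]
    - [0,0,16]
    - [0,0,16]
  turn: [0,0,0,0,0,0,0,0,0,0]
  grip: [0,0,0,0,0,0,0,0,0,0]

```text
time_s: 6.57
position: [0.5446, 0.133, 0.0918]
tool_rot: [-0.001, 0.981, 0.194, -0.002]
contact_force: [-6.5, -2.1, -7.2]
gripper_width: 0.0292
```

Request:
drive_tool:
  linear:
    - [0,0,1]
    - [0,0,1]
    - [0,0,1]
    - [0,0,1]
    - [0,0,1]
    - [0,0,1]
    - [0,0,1]
    - [0,0,-30]
    - [0,0,-70]
    - [0,0,-110]
    - [0,0,-110]
    - [0,0,-110]
  turn: [0,0,0,0,0,0,0,0,0,0,0,0]
  grip: [0,0.7,0.7,0.7,0.7,0.7,0.7,0.7,0.7,0.7,0.7,0.7]

```text
time_s: 7.57
position: [0.5482, 0.1331, 0.2049]
tool_rot: [-0.0, 0.981, 0.194, 0.004]
contact_force: [0.4, -0.0, -0.3]
gripper_width: 0.0635
```

Run:
```python
from h import *
o=observe();p=o['position'];print(p,o['contact_force'].round(1),o['gripper_width'])
c=snap('side','d3'); s=snap('scene','s3'); snap('wrist','w3')
im=c['img'][180:280,200:310,::-1]; cv2.imwrite('pics/d3z.png',cv2.resize(im,None,fx=6,fy=6,interpolation=cv2.INTER_CUBIC))
im=s['img'][150:230,220:330,::-1]; cv2.imwrite('pics/s3z.png',cv2.resize(im,None,fx=6,fy=6,interpolation=cv2.INTER_CUBIC))
```

```text
[0.54821269 0.13311954 0.20492933] [ 0.4 -0.  -0.3] 0.0635234421652453
```

View pics/d3z.png

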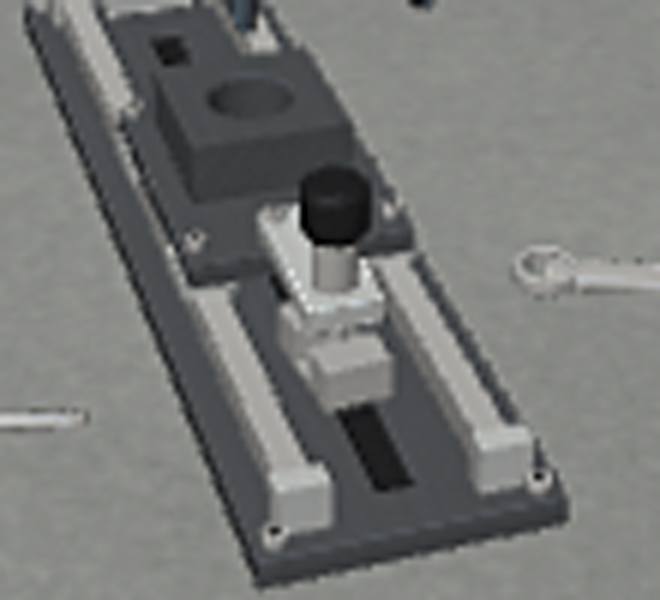

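View pics/s3z.png

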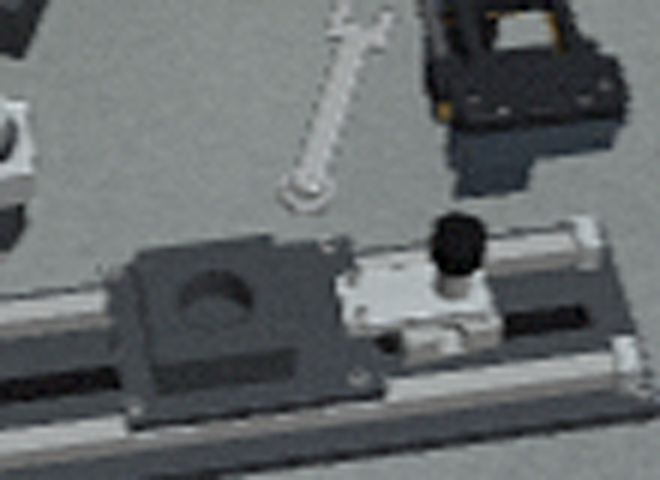

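View pics/w3.png

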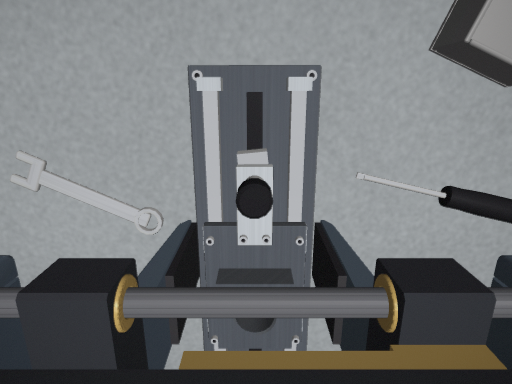

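```bash
cat >> h.py <<'E'
def blob(c,box,f):
    x0,y0,x1,y1=box; g=c['img'][y0:y1,x0:x1].astype(int); m=f(g).astype(np.uint8)
    n,l,s,ce=cv2.connectedComponentsWithStats(m,connectivity=4); i=1+np.argmax(s[1:,4]); return ce[i]+[x0,y0], s[i]
def tri(a,b):
    o1,d1=a;o2,d2=b; A=np.stack([d1,-d2],1); s=np.linalg.lstsq(A,o2-o1,rcond=None)[0]
    p,q=o1+s[0]*d1,o2+s[1]*d2; return (p+q)/2, np.linalg.norm(p-q)
E
python3 - <<'E'
from h import *
S=load('s3');D=load('d3')
f=lambda g:g.max(2)<50
ks,a=blob(S,(288,180,306,198),f); kd,b=blob(D,(246,204,266,224),f); print(ks,a,kd,b)
p,e=tri(ray(S,*ks),ray(D,*kd)); print(p,e,(p[:2]-[.58752,.03108])@[-.38,.925],(p[:2]-[.58752,.03108])@[.925,.38])
# nest hole: dark ellipse
ns=(220+216/6-.5,150+298/6-.5); nd=(200+251/6-.5,180+99/6-.5)
print(onplane(S,*ns,.079),onplane(D,*nd,.079), 'pred',p[:2]+.13*np.array([.38,-.925]))
E
```

```text
[295.88 190.36] [ 4  6  9 10 75] [255.46666667 214.05185185] [  4   4  12  13 135]
[0.54463017 0.13439439 0.09866246] 0.00044469365860515193 0.11186394440245898 -0.0004136227521638015
[0.59383995 0.01470824 0.079     ] [0.59437247 0.01739128 0.079     ] pred [0.59403017 0.01414439]
```

Request:
drive_tool:
  linear:
    - [8,-244,0]
    - [8,-244,0]
    - [8,-244,0]
    - [8,-244,0]
    - [8,-244,0]
    - [8,-244,0]
    - [8,-244,0]
    - [8,-244,0]
    - [8,-244,0]
    - [8,-244,0]
  turn: [0,0,0,0,0,0,0,0,0,0]
  grip: [0.7,0.7,0.7,0.7,0.7,0.7,0.7,0.7,0.7,0.7]

```text
time_s: 8.55
position: [0.4612, 0.3601, 0.201]
tool_rot: [0.001, 0.981, 0.193, -0.001]
contact_force: [0.8, -0.8, -0.4]
gripper_width: 0.064
```

Run:
```python
from h import *
o=observe();p=o['position'];print(p,o['contact_force'].round(1),o['gripper_width'])
W=snap('wrist','w4'); print(proj(W,[.4631,.3622,.066]),proj(W,[*p[:2],.066]))
```

```text
[0.46120833 0.36011236 0.20104397] [ 0.8 -0.8 -0.4] 0.06401650986626087
(np.float64(258.61543933077866), np.float64(185.32641900665539)) (np.float64(255.8279393584414), np.float64(186.60202418432976))
```

View pics/w4.png

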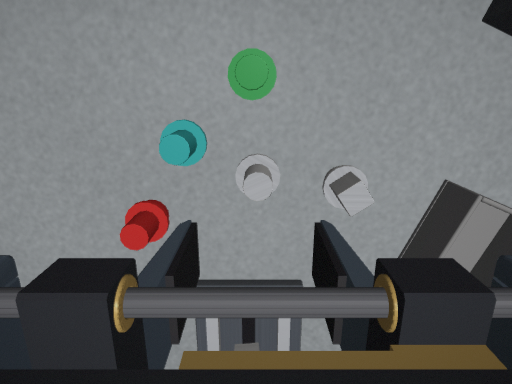

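Request:
drive_tool:
  linear:
    - [2.5,-1,30]
    - [2.5,-1,60]
    - [2.5,-1,90]
    - [2.5,-1,115]
    - [2.5,-1,135]
    - [2.5,-1,150]
    - [2.5,-1,150]
    - [2.5,-1,150]
  turn: [0,0,0,0,0,0,0,0]
  grip: [0.7,0.7,0.7,0.7,0.7,0.7,0.7,0.7]

```text
time_s: 9.27
position: [0.4633, 0.3621, 0.0515]
tool_rot: [0.0, 0.981, 0.193, -0.001]
contact_force: [-0.1, 1.1, 0.6]
gripper_width: 0.0635
```

Request:
drive_tool:
  linear:
    - [0,0,4]
    - [0,0,8]
    - [0,0,8]
    - [0,0,8]
    - [0,0,8]
    - [0,0,8]
    - [0,0,8]
    - [0,0,8]
    - [0,0,8]
    - [0,0,8]
    - [0,0,8]
  turn: [0,0,0,0,0,0,0,0,0,0,0]
  grip: [0.7,0.7,0.7,0,0,0,0,0,0,0,0]

```text
time_s: 10.18
position: [0.4628, 0.3632, 0.044]
tool_rot: [0.0, 0.981, 0.194, -0.0]
contact_force: [-1.5, -0.2, 0.8]
gripper_width: 0.0276
```

Request:
drive_tool:
  linear:
    - [0,0,-5]
    - [0,0,-15]
    - [0,0,-35]
    - [0,0,-60]
    - [0,0,-85]
    - [0,0,-110]
    - [0,0,-135]
    - [0,0,-150]
    - [0,0,-150]
    - [0,0,-150]
  turn: [0,0,0,0,0,0,0,0,0,0]
  grip: [0,0,0,0,0,0,0,0,0,0]

```text
time_s: 11.02
position: [0.4631, 0.3633, 0.1946]
tool_rot: [-0.0, 0.981, 0.194, 0.001]
contact_force: [-0.6, -0.4, -4.0]
gripper_width: 0.0276
```

Run:
```python
from h import *
o=observe();p=o['position'];print(p,o['contact_force'].round(1),o['gripper_width'])
W=snap('wrist','w5');snap('side','d5')
```

```text
[0.46310798 0.36329866 0.19460462] [-0.6 -0.4 -4. ] 0.027618941077834983
```

View pics/w5.png

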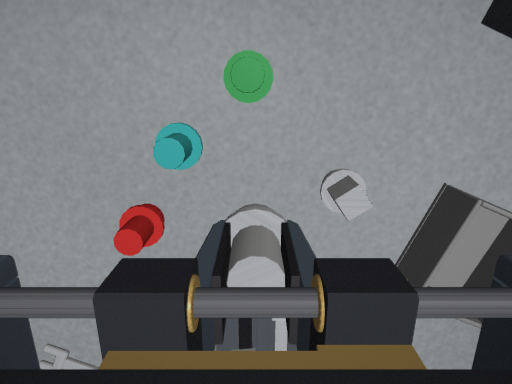

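View pics/d5.png

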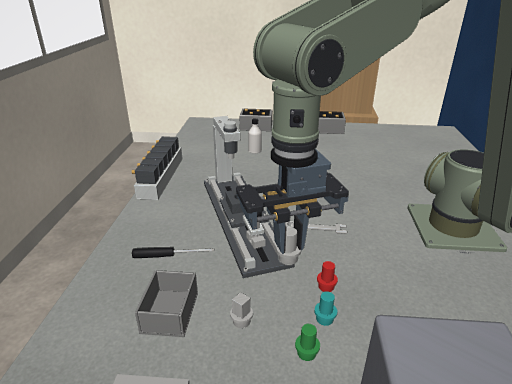

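Request:
drive_tool:
  linear:
    - [0,10,0]
    - [-1,30,0]
    - [-2,60,0]
    - [-3,90,0]
    - [-4,120,0]
    - [-5,150,0]
    - [-6,180,0]
    - [-7,210,0]
    - [-8,240,0]
    - [-9,270,0]
    - [-9,300,0]
    - [-10,330,0]
    - [-11,352,0]
    - [-11,365,0]
    - [-11,371,0]
    - [-11,371,0]
    - [-11,371,0]
    - [-11,371,0]
  turn: [0,0,0,0,0,0,0,0,0,0,0,0,0,0,0,0,0,0]
  grip: [0,0,0,0,0,0,0,0,0,0,0,0,0,0,0,0,0,0]

```text
time_s: 12.62
position: [0.5933, 0.0172, 0.1937]
tool_rot: [-0.0, 0.981, 0.194, -0.0]
contact_force: [0.4, -0.6, -4.2]
gripper_width: 0.0273
```

Run:
```python
from h import *
o=observe();p=o['position'];print(p,o['contact_force'].round(1),o['gripper_width'])
c=snap('side','d6'); s=snap('scene','s6'); snap('wrist','w6')
im=c['img'][150:250,190:300,::-1]; cv2.imwrite('pics/d6z.png',cv2.resize(im,None,fx=6,fy=6,interpolation=cv2.INTER_CUBIC))
im=s['img'][140:230,200:310,::-1]; cv2.imwrite('pics/s6z.png',cv2.resize(im,None,fx=6,fy=6,interpolation=cv2.INTER_CUBIC))
```

```text
[0.59332994 0.01715814 0.19371774] [ 0.4 -0.6 -4.2] 0.027343008456957685
```

View pics/d6z.png

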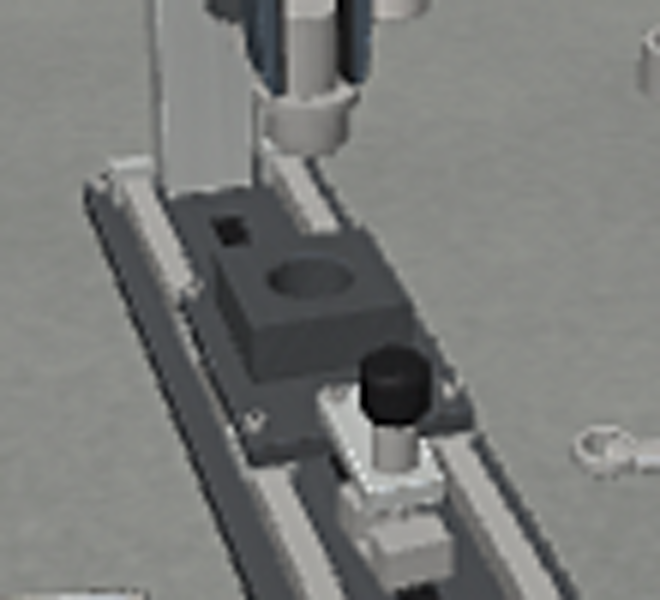

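View pics/s6z.png

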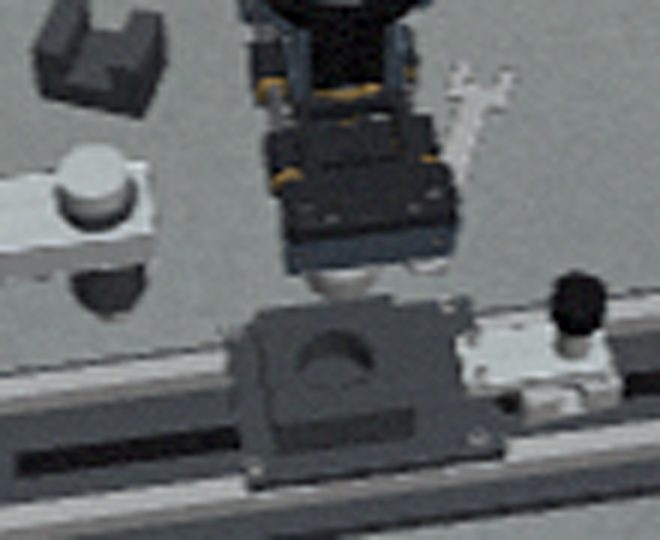

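View pics/w6.png

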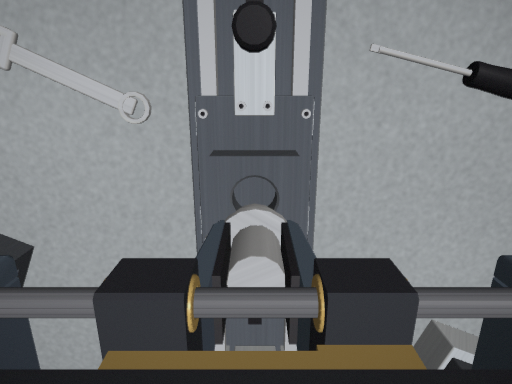

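Request:
drive_tool:
  linear:
    - [0,1,8]
    - [0,1,20]
    - [0,1,35]
    - [0,1,48]
    - [0,1,56]
    - [0,1,58]
    - [0,1,58]
    - [0,1,58]
    - [0,1,58]
  turn: [0,0,0,0,0,0,0,0,0]
  grip: [0,0,0,0,0,0,0,0,0]

```text
time_s: 13.52
position: [0.5949, 0.0151, 0.1368]
tool_rot: [0.0, 0.981, 0.194, 0.001]
contact_force: [0.2, 0.0, -4.6]
gripper_width: 0.0276
```

Run:
```python
from h import *
o=observe();p=o['position'];print(p,o['contact_force'].round(1),o['gripper_width'])
c=snap('side','d7'); s=snap('scene','s7'); snap('wrist','w7')
o=observe();p=o['position'];print(p)
im=c['img'][165:230,210:275,::-1]; cv2.imwrite('pics/d7z.png',cv2.resize(im,None,fx=9,fy=9,interpolation=cv2.INTER_CUBIC))
im=s['img'][170:225,220:290,::-1]; cv2.imwrite('pics/s7z.png',cv2.resize(im,None,fx=10,fy=10,interpolation=cv2.INTER_CUBIC))
im=load('w7')['img'][150:330,170:340,::-1]; cv2.imwrite('pics/w7z.png',cv2.resize(im,None,fx=3.3,fy=3.3,interpolation=cv2.INTER_CUBIC))
```

```text
[0.59494496 0.01510365 0.13684814] [ 0.2  0.  -4.6] 0.027597141640713647
[0.59469631 0.01504806 0.13666939]
```

View pics/d7z.png

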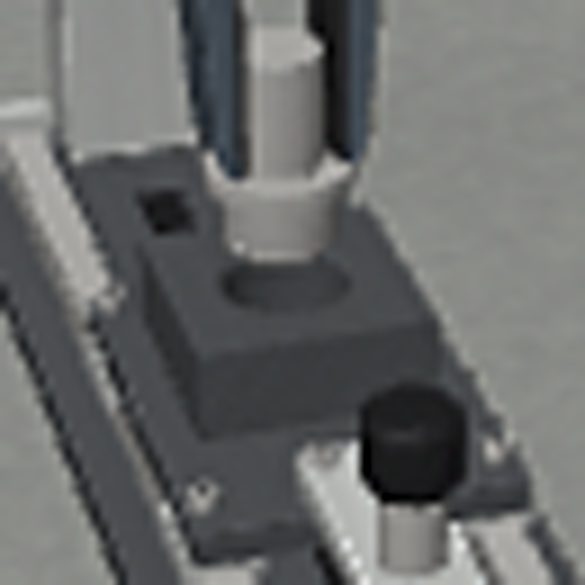

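View pics/s7z.png

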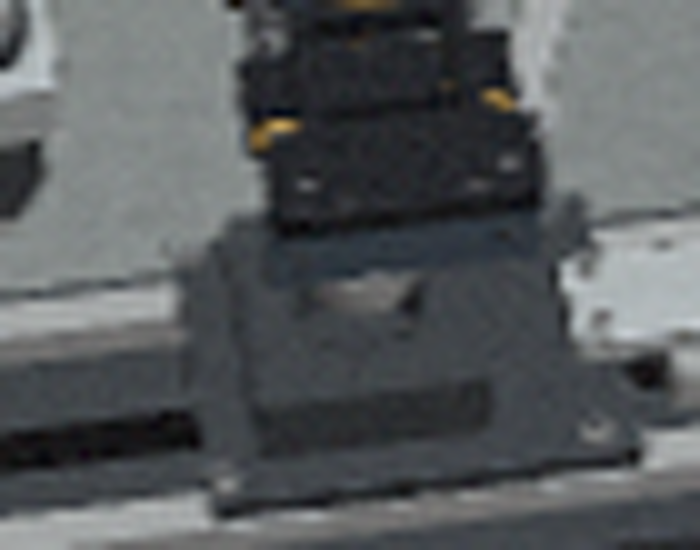

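View pics/w7z.png

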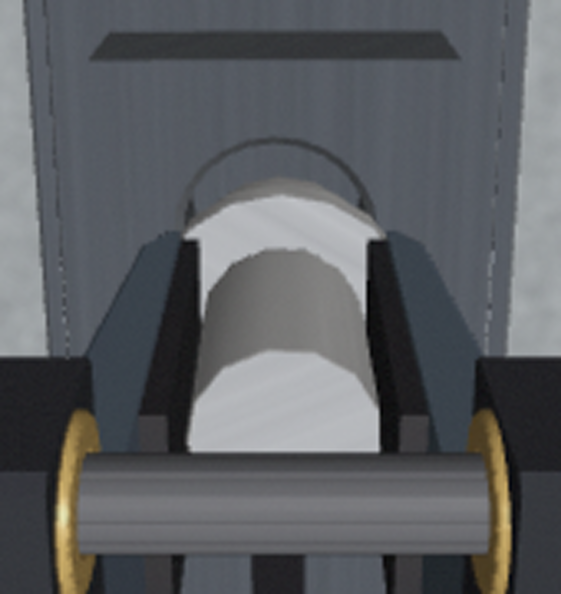

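Run:
```python
from h import *
im=load('w7')['img'][170:245,205:305,::-1]; cv2.imwrite('pics/w7y.png',cv2.resize(im,None,fx=8,fy=8,interpolation=cv2.INTER_CUBIC))
```

```text
(no output)
```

View pics/w7y.png

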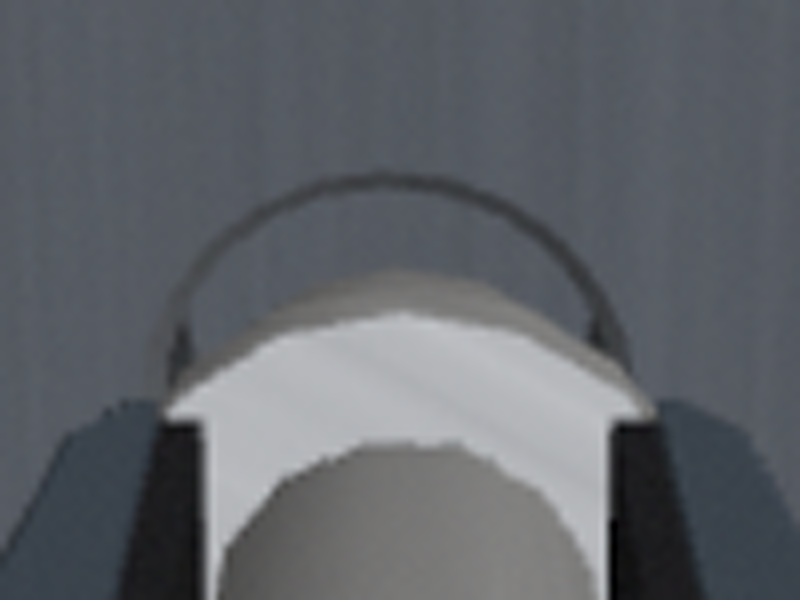

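Run:
```python
from h import *
from scipy.optimize import least_squares
W=load('w7'); z0=.1367-.044
def fit(P,z,r,fixed=True):
    q=np.array([onplane(W,205+x/8-.5,170+y/8-.5,z)[:2] for x,y in P])
    f=lambda p:np.hypot(*(q-p[:2]).T)-(r if fixed else p[2])
    s=least_squares(f,[.594,.0143]+([] if fixed else [r])); return s.x, (f(s.x)*1e3).round(1)
rim=[(150,375),(165,315),(205,245),(260,205),(320,180),(385,172),(450,180),(510,205),(565,248),(605,300),(630,360)]
fl=[(170,405),(270,340),(330,320),(400,312),(520,332),(600,380),(650,408)]
fb=[(300,290),(350,274),(400,268),(450,273),(500,290)]
a=fit(rim,.079,.0195);b=fit(fl,z0+.028,.023);c=fit(fb,z0+.022,.023)
print(a,fit(rim,.079,.0195,False));print(b);print(c)
for h in(b,c):
    d=a[0]-h[0]; print('shift tool x,y mm',1e3*d@[.925,.38],1e3*d@[.38,-.925])
# side-view check
D=load('d7')
print('side hole px pred',[ (np.array(proj(D,[*p,z]))+.5-[210,165])*9 for p,z in((a[0],.079),(b[0],z0),(b[0],z0+.025),([.594,.0143],.079))])
S=load('s7');print('scene',[ (np.array(proj(S,[*p,z]))+.5-[220,170])*10 for p,z in((a[0],.079),(b[0],z0),([.594,.0143],.079))])
```

```text
(array([0.59335191, 0.0139261 ]), array([ 1.1,  0.7,  0.6, -0. , -0.2, -0.4, -0.3, -0.2,  0.1,  0.7,  1.6])) (array([0.59411901, 0.01220598, 0.02101488]), array([-0.2, -0.1,  0.3,  0.1,  0.1, -0. , -0. , -0.2, -0.2, -0.1,  0.3]))
(array([0.59538973, 0.01286909]), array([ 0.1, -0. ,  0. ,  0. , -0. , -0.4,  0.4]))
(array([0.59471862, 0.01366207]), array([-0.2,  0.1,  0.3,  0.1, -0.3]))
shift tool x,y mm -1.4833237551979506 -1.7521123911478262
shift tool x,y mm -1.1638789486815364 -0.7635773054947198
side hole px pred [array([291.15630317, 277.96666392]), array([284.23555978, 237.26004186]), array([282.84855176, 165.40202694]), array([288.91494044, 278.48105135])]
scene [array([357.97000901, 294.98061637]), array([353.02668036, 274.27740614]), array([358.63323472, 296.82193008])]
```

Request:
drive_tool:
  linear:
    - [-1.2,0,2]
    - [-1.2,0,4]
    - [-1.2,0,7]
    - [-1.2,0,9]
    - [-1.2,0,11]
    - [-1.2,0,13]
    - [-1.2,0,14]
    - [-1.2,0,15]
    - [-1.2,0,16]
    - [-1.2,0,17]
    - [-1.2,0,17]
  turn: [0,0,0,0,0,0,0,0,0,0,0]
  grip: [0,0,0,0,0,0,0,0,0,0,0]

```text
time_s: 14.58
position: [0.5931, 0.0146, 0.1187]
tool_rot: [-0.0, 0.981, 0.194, -0.0]
contact_force: [-0.9, -0.9, -4.4]
gripper_width: 0.0272
```

Request:
drive_tool:
  linear:
    - [0,0,2]
    - [0,0,4]
    - [0,0,6]
    - [0,0,8]
    - [0,0,10]
    - [0,0,12]
    - [0,0,14]
    - [0,0,15]
    - [0,0,15]
  turn: [0,0,0,0,0,0,0,0,0]
  grip: [0,0,0,0,0,0,0,0,0]

```text
time_s: 15.33
position: [0.593, 0.0146, 0.1036]
tool_rot: [-0.0, 0.981, 0.194, -0.0]
contact_force: [0.1, 0.1, -4.0]
gripper_width: 0.0271
```

Request:
drive_tool:
  linear:
    - [0,0,0.7]
    - [0,0,1.4]
    - [0,0,2]
    - [0,0,2.5]
    - [0,0,2.5]
  turn: [0,0,0,0,0]
  grip: [0,0,0,0,0]

```text
time_s: 15.75
position: [0.5931, 0.0146, 0.1014]
tool_rot: [-0.0, 0.981, 0.194, -0.0]
contact_force: [0.4, 0.4, -4.0]
gripper_width: 0.0275
```

Request:
drive_tool:
  linear:
    - [0,0,0.4]
    - [0,0,0.8]
    - [0,0,0.8]
  turn: [0,0,0]
  grip: [0,0,0]

```text
time_s: 16.0
position: [0.5932, 0.0146, 0.1011]
tool_rot: [-0.0, 0.981, 0.194, 0.0]
contact_force: [-1.3, -0.7, -1.2]
gripper_width: 0.0273
```

Request:
drive_tool:
  linear:
    - [0,0,0.4]
    - [0,0,0.4]
  turn: [0,0]
  grip: [0,0]

```text
time_s: 16.17
position: [0.5932, 0.0146, 0.101]
tool_rot: [0.0, 0.981, 0.194, 0.0]
contact_force: [-2.2, -0.9, 3.7]
gripper_width: 0.0272
```

Request:
drive_tool:
  linear:
    - [0,0,0]
    - [0,0,0]
    - [0,0,0]
    - [0,0,0]
    - [0,0,0]
    - [0,0,0]
    - [0,0,-15]
    - [0,0,-45]
    - [0,0,-80]
    - [0,0,-120]
    - [0,0,-140]
    - [0,0,-140]
    - [0,0,-140]
  turn: [0,0,0,0,0,0,0,0,0,0,0,0,0]
  grip: [0.6,0.6,0.6,0.6,0.6,0.6,0.6,0.6,0.6,0.6,0.6,0.6,0.6]

```text
time_s: 17.25
position: [0.5937, 0.0146, 0.2415]
tool_rot: [0.0, 0.981, 0.194, 0.002]
contact_force: [-0.2, -0.3, -0.9]
gripper_width: 0.0548
```

Run:
```python
from h import *
o=observe();p=o['position'];print(p,o['contact_force'].round(1),o['gripper_width'])
c=snap('side','d8'); s=snap('scene','s8'); snap('wrist','w8')
im=c['img'][150:250,195:305,::-1]; cv2.imwrite('pics/d8z.png',cv2.resize(im,None,fx=6,fy=6,interpolation=cv2.INTER_CUBIC))
```

```text
[0.59369215 0.01456208 0.24152848] [-0.2 -0.3 -0.9] 0.05481791686342474
```

View pics/d8z.png

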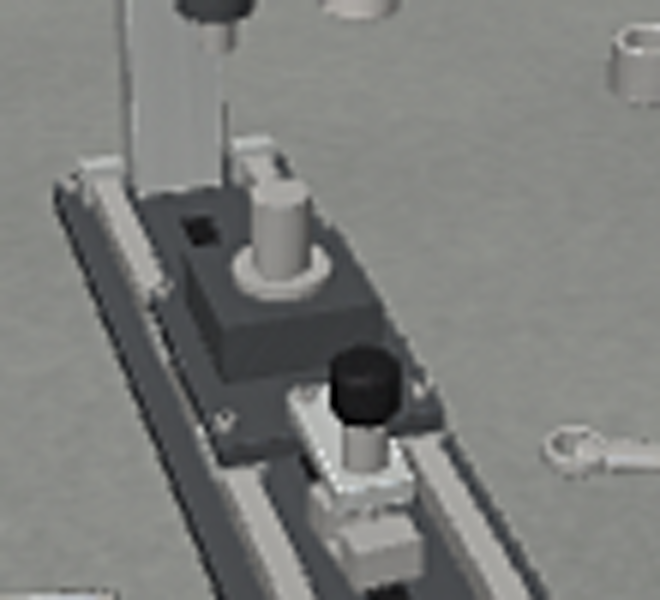

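View pics/w8.png

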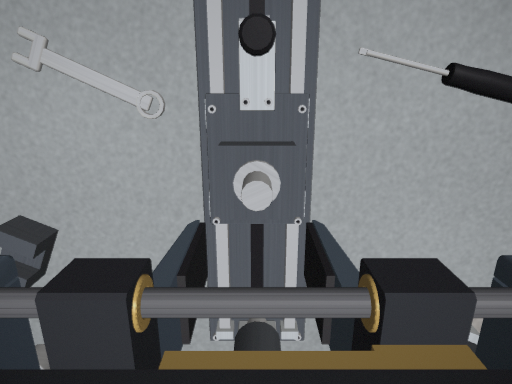

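View pics/s8.png

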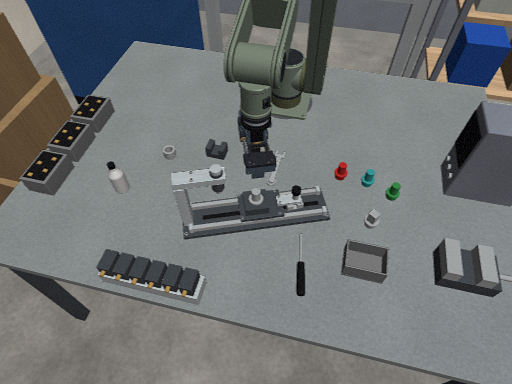

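Run:
```python
from h import *
S=load('s8');D=load('d8')
im=S['img'][170:230,230:310,::-1]; cv2.imwrite('pics/s8z.png',cv2.resize(im,None,fx=9,fy=9,interpolation=cv2.INTER_CUBIC))
f=lambda g:g.max(2)<50
ks,a=blob(S,(288,180,306,198),f); kd,b=blob(D,(246,204,266,224),f); print('knob',tri(ray(S,*ks),ray(D,*kd)))
print('pred hub top px side,scene',(np.array(proj(D,[.594,.0140,.123]))+.5-[195,150])*6,(np.array(proj(S,[.594,.0140,.123]))+.5-[230,170])*9)
```

```text
knob (array([0.5445908 , 0.13455229, 0.0987942 ]), np.float64(0.0005125670996305616))
pred hub top px side,scene [281.12145432 191.28384251] [231.48684367 192.58658762]
```

View pics/s8z.png

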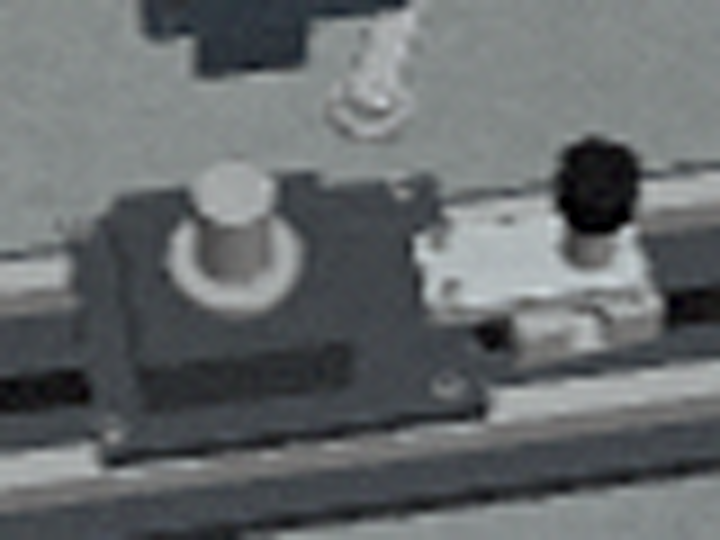

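```bash
python3 -c "
from h import *
print(workorder.close_job())"
```

```text
the job is handed in; nothing more can be done
None
```

The job is done and handed in at about 17.3 s, well under the 64 s limit. The plunger was pulled up and the carriage slid out 112 mm. The plunger was then lowered and released into the notch of the other index block, and the steel hub was lowered into the nest, touched down at about 4 N and released.

**Last checks**
- **Plunger:** the knob measures 98.8 mm above the bench, against 99 mm when fully down. It did not move while the hub was placed.
- **Hub:** the top of its head is within about half a pixel, in both the scene and side views, of where a seated hub should be. The flange lies flat on the nest.
- **Bench:** the other parts look untouched in the last pictures; I did not measure their positions again.
- **Robot:** the gripper is clear of everything. The highest force in the readings between moves was about 12 N, while pulling the plunger.

**Disagreements**
- **Notch position:** the cameras disagreed by about 1.5 mm on the distance, 109.7 mm from the wrist and 111.2 mm from the other two. The pin dropped in cleanly at 112 mm.
- **Nest hole:** the circle fit gave a 42 mm mouth instead of 39 mm, probably a chamfer. The hub went in with side forces of about 1 N until it touched down.

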